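Drive home the round-headed spring pin

TASK

Pick up the brass mallet and knock the round-headed spring pin down with it until the pin's head sits fully home on its dark metal block. Leave the bar-headed pin in the other block as it is, and do not push either pin with the gripper. Then stand the mallet back on the rubber mat, upright on its brass head as you found it, and let go.

Things in the scene. Friction and masses are not known exactly. Their poses are not given: they have to be found in the camera images.
- mallet: small mallet, 0.45 kg: plain brass cylinder head, 34 mm diameter, 60 mm tall, standing on one striking face; round wooden handle leaves its side level, 30 mm up (15 to 19 mm thick, reaching 137 mm from the head's axis). Origin: centre of the lower face; z up the head's axis; handle along -x, roughly towards the robot. The head can be gripped from above across y, clear of the handle
- mat: thin dark rubber mat fixed on the shelf, 180 x 180 mm and 4 mm thick, on which the mallet stands at the start. Origin: centre of its underside; x and y along its sides, z up
- round_pin (a joint): how far the round-headed spring pin has been driven down into its block, in m: 0 is fully up, 0.024 is fully home with the head resting on the block. It starts between 0 and 0.006. Held by friction: it takes about 9 N to move it, a little more when quick, and it stays where it is left
- round_pin_top (a point): centre of the flat top of the round-headed steel pin: disc head 28 mm in diameter, 6 mm thick, on a 10 mm shank, upright in the middle of a screwed-down dark metal block (70 x 70 mm, 45 mm high, with a foot 90 mm long and 12 mm high). Fully home, this top is 51 mm above the shelf
- bar_pin (a joint): the same for the bar-headed pin: 0 is fully up, 0.024 fully home; it starts between 0 and 0.006 and must stay there
- bar_pin_top (a point): centre of the flat top of the bar-headed steel pin, whose head is a flat crossbar 54 x 14 mm and 6 mm thick, in the middle of a second block just like the first
Mind the look-alikes: they are no part of the job. There is more than one size of the mallet; the one meant has the size given above.

How it is judged:
By the outcome, as a careful person would: the job done as asked, in the order asked, and still so for the second after the job is handed in, with the robot touching nothing.
It also fails if it takes over 45 s, if anything falls off the work surface, if the arm or the gripper's body presses on something with over 40 N, if the wrist force passes 120 N, or if a joint passes its speed limit or range.

ROBOT

A 6-joint arm with a two-finger parallel gripper is mounted at the origin on the work surface. World frame = base frame: x ahead of the robot, y to its left, z up, the work surface at z = 0. Lengths are in m, angles in rad, forces in N, time in s.
With the tool pointing down it reaches from about 0.375 to 0.925 m from the base axis. Payload 5.7 kg.
Tool frame: the origin (TCP) lies on the centre line of the jaws, within the pads' length; the fingertips stand tip_extent ahead of it and the grasp point (between the pads) lies 5 mm behind it (tip_extent is the distance from the TCP to the fingertips, in m); z points along the fingers, y is the direction in which the jaws open and shut (so a half turn about z gives the same grasp; the last joint's range is limited). The gripper opens to 85 mm and grips with 20 to 120 N. Pads are 22 mm wide; open, the fingers measure 114 mm over their backs; the gripper's body (76 mm by 85 mm) begins 54 mm behind the grasp point. The pads swing forward as they close: fully open they stand 13 mm farther back than shut.
Start: joints at [1.022, 0.359, 1.51, -0, 1.272, -0.115], TCP at [0.252, 0.544, 0.245] pointing down, gripper open.
Joint ranges: [-2.97, 2.97], [-1.01, 2.36], [0.21, 2.38], [-0.96, 4.11], [0.2, 2.71], [-2.98, 2.98]. Speed limits (rad/s): [2.39, 2.39, 3.14, 3.14, 3.14, 3.14].

INTERFACE

Orientations are given as a unit quaternion [w, x, y, z].
In Python, from station import * gives the robot as it stands.
- The arm moves only by the tool carry_out, never from a script. Its argument "commands" is text: rows parted by semicolons, each of 6 numbers parted by spaces: the shift along the tool's x, y, z in m, then the turn, a rotation vector about the tool's x, y, z in rad. A call has 1 to 12 rows; each row shifts and turns the commanded pose from where the row before left it, along the tool's axes as they then stand; what a row does not reach is not made up. A row lasts 1/12 s, in which the tool goes at most 41.7 mm and 7.16 degrees, less where a joint would pass 70% of its speed; a pose out of reach is approached as far as the arm can. A call with a gripper value outside its range is refused whole. "claw" is the closure, from 0 (fully open) to 1 (shut), set as the call begins (left out, the last holds). The fingers move at their own pace and stop on an object; "grip_force" is the grip in N (left out, the last holds). Time passes only in rows, so rows that do not move let the fingers close. It gives the time, the measured TCP pose, the force and the opening at its end, in the units of the state.
- get_obs(): the state, without advancing time (a new reading comes with each control period).
- snapshot(name): name is "scene" or "side" or "wrist"; returns the picture (400x640x3 uint8, red, green, blue); there is no depth.
- get_calibration(name): a dict with "mtx" (3x3 intrinsics, pixels), "dist" ([k1, k2, p1, p2, k3] as OpenCV has them; the pictures are not rectified), "camera_from_world" (4x4, takes a point from world to camera coordinates); the wrist camera has in their place "hand_eye" (4x4, takes a point from camera to tool coordinates, whose origin is the TCP and whose axes are the flange's). Camera axes: x right, y down, z forward; pixel columns grow to the right and rows downward; lengths in m; the calibration is good to about 2 mm. A picture is of the moment at which its call begins: read the wrist's pose just before it. get_calibration takes no time and is no camera call.
- sign_off(): hands the job in, once; it reports no verdict.
The state is a dict: "t": time; "q": joint angles; "qd": joint speeds; "joint_efforts": joint torques, N m; "ee_pos": TCP position; "ee_rot": TCP orientation; "wrist_force": force on the tool from outside, world axes, zero at the start; "torque": the same for the moment, N m; "grip_width": finger opening in m.
Only numpy, scipy, OpenCV 4.12 (cv2) and the standard library are available. Lean on these libraries where they do the work, as an engineer would, in place of code of your own. Each camera call takes 0.05 s, during which the arm holds its last target.

## Working session

There is one attempt and no reset: what is moved stays moved. The work goes in short steps, Python scripts to look and compute and a tool call to move; the robot and the scene stay as the last step left them, time stands still between calls to the robot, and variables do not carry over. Pictures are saved under pics/ and viewed, and the job is handed in when it is done.

Besides the shell and the picture viewer there is one more tool, called after "Emit:" as a command line: name --argument value ..., lists and objects as JSON in quotes. carry_out: Moves the arm, as the interface text tells. Its arguments: {"type":"object","properties":{"commands":{"type":"string"},"claw":{"type":"number"},"grip_force":{"type":"number"}},"required":["commands"]}

```bash
mkdir -p pics; ls; python3 - <<'E'
from station import *
import cv2
o=get_obs(); print(o)
for n in("scene","side","wrist"):
    c=get_calibration(n); print(n,c)
    cv2.imwrite(f"pics/{n}0.png",snapshot(n)[:,:,::-1])
E
```

```text
pics
{'t': 0.0, 'q': array([ 1.02190140e+00,  3.59514017e-01,  1.51144116e+00, -1.59562992e-05,
        1.27248556e+00, -1.15099599e-01]), 'qd': array([-0.00025546, -0.00130509,  0.00024407,  0.00078791, -0.00125722,
       -0.00126956]), 'joint_efforts': array([ 1.07144755e-03, -5.27613223e+01, -2.78628552e+01, -2.42640463e-04,
        1.32735513e-02, -2.10176904e-05]), 'ee_pos': array([0.25185876, 0.54385907, 0.24444487]), 'ee_rot': array([-2.93968530e-04,  2.15198628e-01,  9.76569863e-01, -8.76071059e-04]), 'wrist_force': array([-0.01473232,  0.15813284, -0.41162154]), 'torque': array([0.00370934, 0.00304808, 0.00702232]), 'grip_width': 0.08545059320356559}
scene {'mtx': array([[402.8425499 ,   0.        , 319.4435866 ],
       [  0.        , 402.8425499 , 197.62609518],
       [  0.        ,   0.        ,   1.        ]]), 'dist': array([0.0337384, 0.       , 0.       , 0.       , 0.       ]), 'camera_from_world': array([[-0.2024557 ,  0.97920915, -0.01269364,  0.09618189],
       [ 0.82959372,  0.16460553, -0.53355345, -0.33265999],
       [-0.52037098, -0.1185515 , -0.84567109, 
[... 493 characters left out ...]
.72542066, -0.68767779,  0.93214998],
       [ 0.        ,  0.        ,  0.        ,  1.        ]])}
wrist {'mtx': array([[277.19379489,   0.        , 317.75767915],
       [  0.        , 277.19379489, 199.43522978],
       [  0.        ,   0.        ,   1.        ]]), 'dist': array([0.00925137, 0.        , 0.        , 0.        , 0.        ]), 'hand_eye': array([[-6.17449112e-04, -9.61585890e-01, -2.74503541e-01,
         6.97406631e-02],
       [ 9.99999808e-01, -5.81459180e-04, -2.12478318e-04,
         3.10270258e-04],
       [ 4.47035482e-05, -2.74503620e-01,  9.61586065e-01,
        -1.28455358e-01],
       [ 0.00000000e+00,  0.00000000e+00,  0.00000000e+00,
         1.00000000e+00]])}
```

View pics/scene0.png

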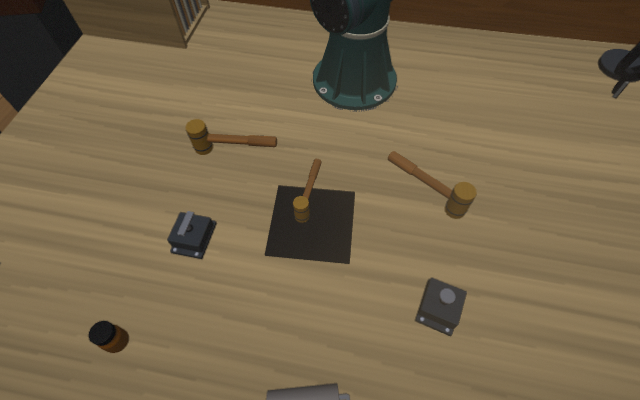

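View pics/side0.png

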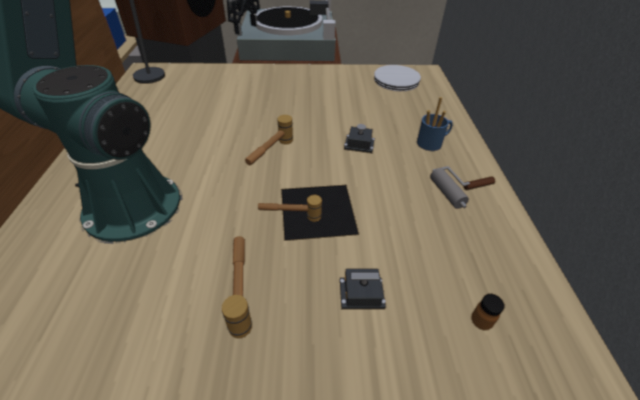

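View pics/wrist0.png

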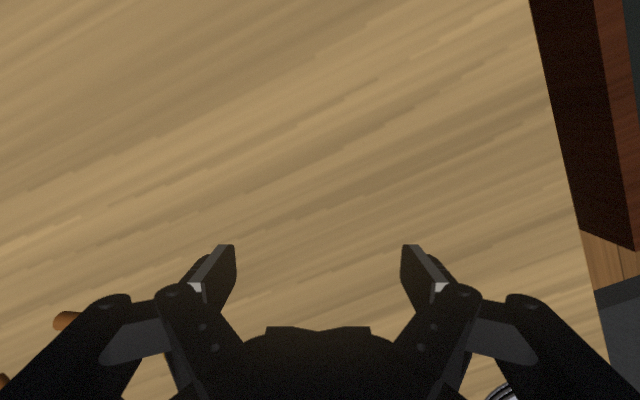

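```bash
cat > h.py <<'E'
from station import *
import cv2, numpy as np
from scipy.spatial.transform import Rotation as R
def ray(n,uv,ob=None):
    c=get_calibration(n)
    p=cv2.undistortPoints(np.array([[uv]],float),c["mtx"],c["dist"])[0,0]
    d=np.array([*p,1.])
    if n=="wrist":
        q=ob["ee_rot"]; T=np.eye(4); T[:3,:3]=R.from_quat([*q[1:],q[0]]).as_matrix(); T[:3,3]=ob["ee_pos"]
        W=T@c["hand_eye"]
    else: W=np.linalg.inv(c["camera_from_world"])
    return W[:3,3],W[:3,:3]@d
def atz(n,uv,z,ob=None):
    o,d=ray(n,uv,ob); return o+d*(z-o[2])/d[2]
def tri(L):
    A=0;b=0
    for o,d in L:
        d=d/np.linalg.norm(d);P=np.eye(3)-np.outer(d,d);A=A+P;b=b+P@o
    x=np.linalg.solve(A,b); return x,[np.linalg.norm((np.eye(3)-np.outer(d,d)/(d@d))@(x-o)) for o,d in L]
def crop(src,dst,x0,y0,w,h,s):
    im=cv2.imread(src)[y0:y0+h,x0:x0+w]; cv2.imwrite(dst,cv2.resize(im,None,fx=s,fy=s,interpolation=cv2.INTER_CUBIC))
def proj(n,P):
    c=get_calibration(n);M=c["camera_from_world"]
    return cv2.projectPoints(np.array(P,float).reshape(-1,3),cv2.Rodrigues(M[:3,:3])[0],M[:3,3],c["mtx"],c["dist"])[0][:,0]
E
python3 - <<'E'
from h import *
crop("pics/scene0.png","pics/a.png",260,150,100,75,8)
crop("pics/side0.png","pics/b.png",250,170,120,75,6)
crop("pics/scene0.png","pics/c.png",405,270,80,70,8)
crop("pics/side0.png","pics/d.png",330,110,60,50,10)
E
```

```text
(no output)
```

View pics/a.png

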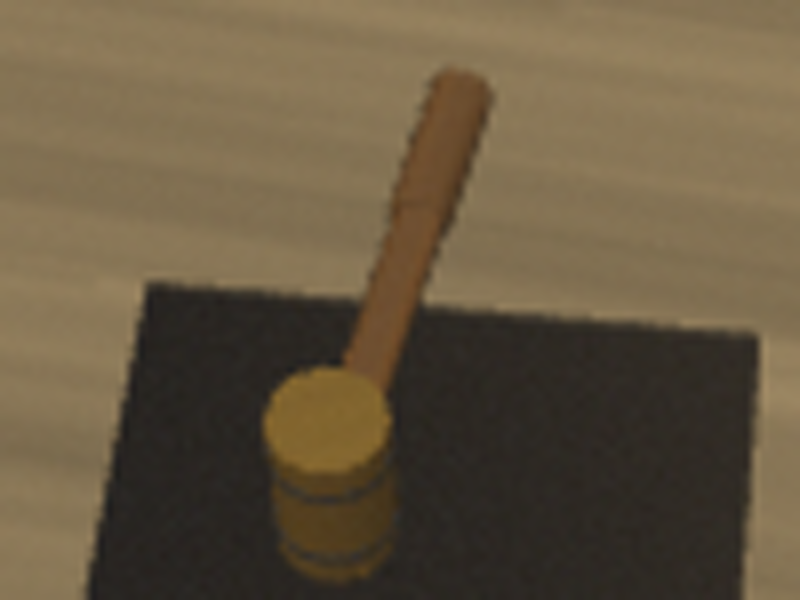

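View pics/b.png

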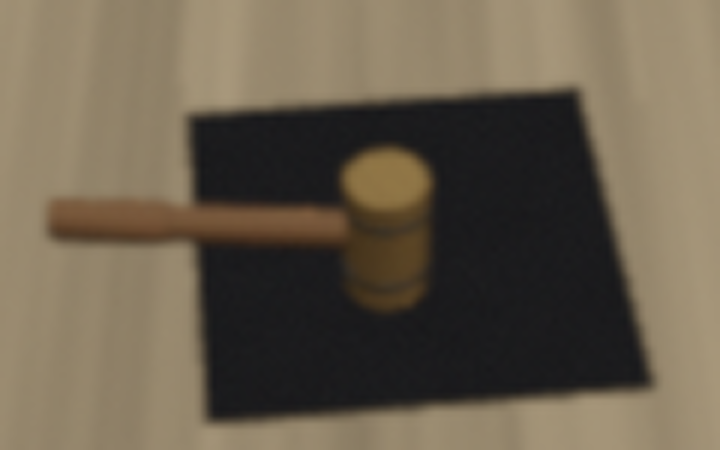

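View pics/c.png

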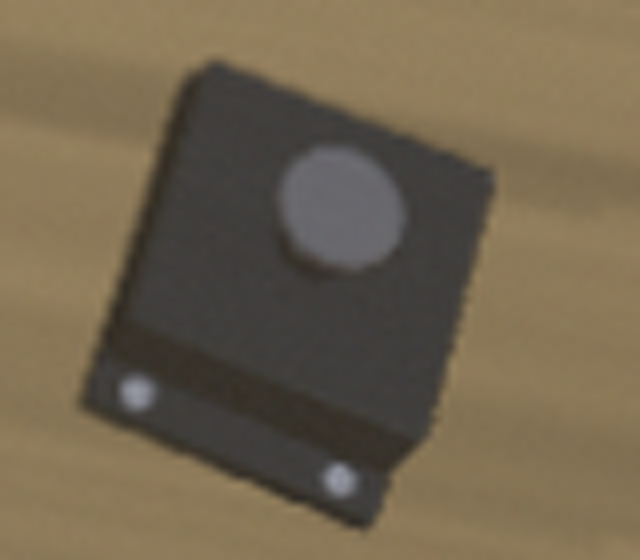

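View pics/d.png

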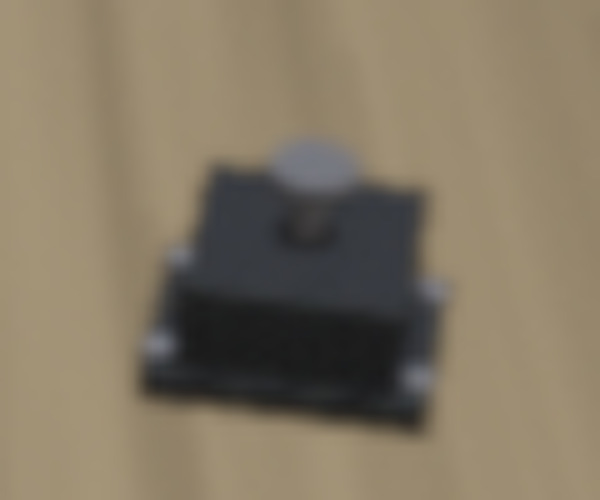

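```bash
python3 - <<'E'
from h import *
f=lambda x0,y0,s:(lambda x,y:(x0+(x+.5)/s-.5,y0+(y+.5)/s-.5))
A=f(260,150,8);B=f(250,170,6);C=f(405,270,8);D=f(330,110,10)
print("head",tri([ray("scene",A(328,420)),ray("side",B(387,180))]))
print(atz("scene",A(328,420),.064),atz("side",B(387,180),.064))
print("dia scene",atz("scene",A(391,421),.064)-atz("scene",A(263,421),.064),"side",atz("side",B(433,180),.064)-atz("side",B(341,180),.064))
print("hend scene", atz("scene",A(461,85),.034),"side",atz("side",B(52,220),.034))
print("hmid",atz("scene",A(380,330),.034),atz("side",B(330,225),.034))
print("pin",tri([ray("scene",C(343,208)),ray("side",D(316,166))]))
print([ (atz("scene",C(343,208),z),atz("side",D(316,166),z)) for z in (.070,.075)])
for c in [(147,283),(758,333)]: print("mat",atz("scene",A(*c),.004))
for c in [(190,115),(578,90),(652,384),(208,420)]: print("mat side",atz("side",B(*c),.004))
# block top corners
for c in [(213,62),(494,175),(425,436),(128,330)]: print("blk",atz("scene",C(*c),.045))
# other mallet
for z in(.064,.08):print("others",[atz("scene",p,z) for p in((198,127),(463,192))])
E
```

```text
head (array([ 0.46176783, -0.04271218,  0.06326559]), [np.float64(0.0003622004639224129), np.float64(0.0003622004639224077)])
[ 0.46181898 -0.04245014  0.064     ] [ 0.46204388 -0.0437595   0.064     ]
dia scene [-6.55507277e-03  3.30096581e-02 -1.11022302e-16] side [ 0.03641388 -0.00026214  0.        ]
hend scene [ 0.32439739 -0.03610529  0.034     ] side [ 0.32631855 -0.03538754  0.034     ]
hmid [ 0.41262107 -0.04064907  0.034     ] [ 0.43917168 -0.03911684  0.034     ]
pin (array([0.60665216, 0.26377947, 0.06897113]), [np.float64(0.0005162895325039586), np.float64(0.000516289532503861)])
[(array([0.60655199, 0.26379865, 0.07      ]), array([0.60674519, 0.2616583 , 0.07      ])), (array([0.60851244, 0.26261994, 0.075     ]), array([0.60543193, 0.25397646, 0.075     ]))]
mat [ 0.39089017 -0.11658539  0.004     ]
mat [0.37345053 0.0613524  0.004     ]
mat side [0.37583636 0.05961301 0.004     ]
mat side [0.55116765 0.0752985  0.004     ]
mat side [ 0.5670893  -0.09919653  0.004     ]
mat side [ 0.3916478  -0.11571056  0.004     ]
blk [0.56677405 0.23828397 0.045     ]
blk [0.58160569 0.30371132 0.045     ]
blk [0.64598048 0.28920412 0.045     ]
blk [0.63556233 0.22287202 0.045     ]
others [array([ 0.30491531, -0.32953199,  0.064     ]), array([0.37044895, 0.28912469, 0.064     ])]
others [array([ 0.31783245, -0.3201013 ,  0.08      ]), array([0.38191133, 0.28482203, 0.08      ])]
```

```bash
cat >> h.py <<'E'
def delta(pos):
    ob=get_obs();q=ob["ee_rot"];r=R.from_quat([*q[1:],q[0]])
    M=r.as_matrix()
    print("t",ob["t"],"pos",ob["ee_pos"].round(4),"yaw of tool y deg",np.degrees(np.arctan2(M[1,1],M[0,1])).round(2),"z",M[:,2].round(4),"F",ob["wrist_force"].round(1),"w",round(ob["grip_width"],4),"q6",ob["q"].round(2))
    print("shift tool mm",(M.T@(np.array(pos)-ob["ee_pos"])*1000).round(1))
E
python3 - <<'E'
import station
print([n for n in dir(station) if not n.startswith('__')])
from h import *
delta([.462,-.043,.244])
E
```

```text
['IKError', 'get_calibration', 'get_obs', 'sign_off', 'snapshot', 'tip_extent']
t 0.15 pos [0.2519 0.544  0.2446] yaw of tool y deg 65.14 z [-8.0e-04 -1.2e-03 -1.0e+00] F [-0.7  0.1 -0.2] w 0.0853 q6 [ 1.02  0.36  1.51  0.    1.27 -0.12]
shift tool mm [-437.3 -444.3    1.2]
```

Mallet candidates in the scene picture are (198,137), (461,200) and (302,209). I choose the one at (302,209): it stands on the mat, its head measures about 34 mm, and its handle reaches 137 mm. The close crop agrees with that. The pin candidates are the round disc at (447,296) and the bar at (188,224). I choose the disc.

Emit:
carry_out --commands "-0.018 -0.0185 0 0 0 0;-0.018 -0.0185 0 0 0 0;-0.018 -0.0185 0 0 0 0;-0.018 -0.0185 0 0 0 0;-0.018 -0.0185 0 0 0 0;-0.018 -0.0185 0 0 0 0;-0.018 -0.0185 0 0 0 0;-0.018 -0.0185 0 0 0 0;-0.018 -0.0185 0 0 0 0;-0.018 -0.0185 0 0 0 0;-0.018 -0.0185 0 0 0 0;-0.018 -0.0185 0 0 0 0" --claw 0 --grip_force 80

```text
t: 1.15
ee_pos: [0.3549, 0.2509, 0.2452]
ee_rot: [-0.0, 0.215, 0.977, -0.0]
wrist_force: [0.4, 0.5, 0.8]
grip_width: 0.0852
```

```bash
python3 - <<'E'
from h import *
print(tip_extent if not callable(tip_extent) else tip_extent())
delta([.462,-.043,.244])
E
```

```text
0.014
t 1.15 pos [0.3549 0.2509 0.2452] yaw of tool y deg 65.16 z [-3.e-04 -2.e-04 -1.e+00] F [0.4 0.5 0.8] w 0.0852 q6 [ 0.46  0.12  1.85 -0.    1.18 -0.68]
shift tool mm [-220.7 -221.7    1.2]
```

Emit:
carry_out --commands "-0.0246 -0.0247 0 0 0 0;-0.0246 -0.0247 0 0 0 0;-0.0246 -0.0247 0 0 0 0;-0.0246 -0.0247 0 0 0 0;-0.0246 -0.0247 0 0 0 0;-0.0246 -0.0247 0 0 0 0;-0.0246 -0.0247 0 0 0 0;-0.0246 -0.0247 0 0 0 0;-0.0246 -0.0247 0 0 0 0;0 0 0.02 0 0 -0.12;0 0 0.02 0 0 -0.12;0 0 0.02 0 0 -0.12"

```text
t: 2.15
ee_pos: [0.4627, -0.0436, 0.1847]
ee_rot: [0.0, 0.035, 0.999, -0.0]
wrist_force: [0.3, -0.0, -0.5]
grip_width: 0.0854
```

Emit:
carry_out --commands "0 0 0 0 0 -0.023;0 0 0 0 0 0;0 0 0 0 0 0"

```text
t: 2.4
ee_pos: [0.4627, -0.0426, 0.186]
ee_rot: [0.0, 0.027, 1.0, -0.0]
wrist_force: [0.8, 0.4, 1.0]
grip_width: 0.0852
```

```bash
python3 - <<'E'
from h import *
delta([.462,-.043,.041])
ob=get_obs();print(ob)
cv2.imwrite("pics/w1.png",snapshot("wrist")[:,:,::-1])
E
```

```text
t 2.4 pos [ 0.4627 -0.0426  0.186 ] yaw of tool y deg 86.92 z [ 5.e-04 -2.e-04 -1.e+00] F [0.8 0.4 1. ] w 0.0852 q6 [-0.24  0.23  1.87 -0.    1.04 -1.76]
shift tool mm [  0.8  -0.4 145. ]
{'t': 2.4, 'q': array([-2.40512899e-01,  2.34645469e-01,  1.86655238e+00, -1.29905254e-04,
        1.03981033e+00, -1.75748222e+00]), 'qd': array([ 0.00316067, -0.01194784, -0.01241632,  0.00014238, -0.00320888,
       -0.00352531]), 'joint_efforts': array([-1.58206606e-01, -3.86601520e+01, -2.24810189e+01, -1.03304128e-02,
        5.61265927e-02, -1.00501764e-01]), 'ee_pos': array([ 0.4627293 , -0.04258854,  0.18602036]), 'ee_rot': array([ 2.73720022e-04,  2.68773895e-02,  9.99638693e-01, -1.16693601e-04]), 'wrist_force': array([0.81555237, 0.365661  , 0.99016859]), 'torque': array([-0.01654796, -0.00370542,  0.02212928]), 'grip_width': 0.0851751897285754}
```

View pics/w1.png

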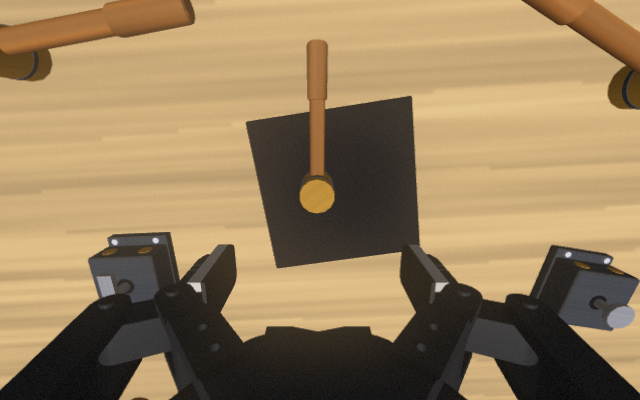

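```bash
python3 - <<'E'
from h import *
crop("pics/w1.png","pics/w1c.png",270,150,100,75,8)
ob=get_obs()
print(atz("wrist",(317,196),.064,ob),atz("wrist",(317.5,41),.034,ob))
E
```

```text
[ 0.46196043 -0.04304067  0.064     ] [ 0.32533253 -0.03521664  0.034     ]
```

View pics/w1c.png

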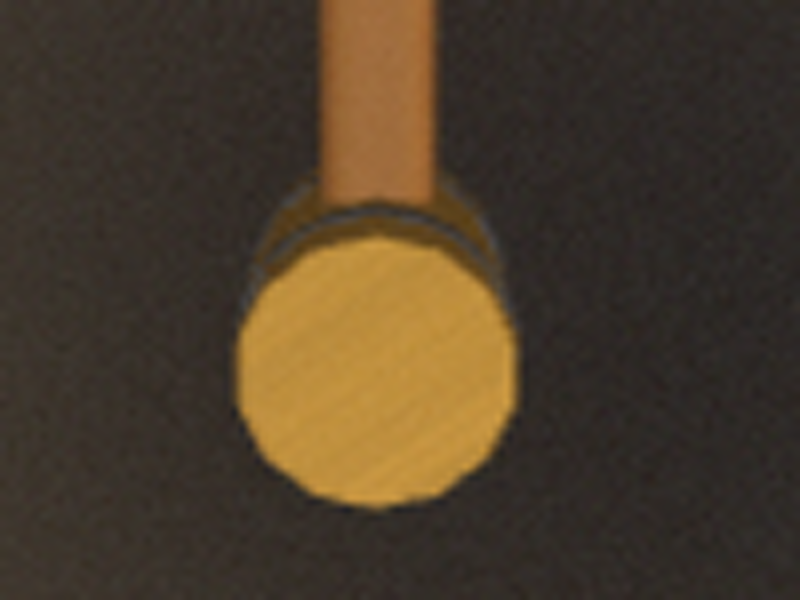

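The wrist view shows the head at (317,196) and the handle end at (317,41). These give the head axis at (0.462,-0.043), in agreement with the other cameras. Next I descend and grip.

Emit:
carry_out --commands "0.0008 0 0.02 0 0 0;0 0 0.02 0 0 0;0 0 0.02 0 0 0;0 0 0.02 0 0 0;0 0 0.02 0 0 0;0 0 0.02 0 0 0;0 0 0.015 0 0 0;0 0 0.01 0 0 0;0 0 0 0 0 0;0 0 0 0 0 0"

```text
t: 3.28
ee_pos: [0.4623, -0.0426, 0.0409]
ee_rot: [0.0, 0.026, 1.0, -0.0]
wrist_force: [-0.1, -0.2, 0.3]
grip_width: 0.0854
```

Emit:
carry_out --commands "0 0 0 0 0 0;0 0 0 0 0 0;0 0 0 0 0 0;0 0 0 0 0 0;0 0 0 0 0 0;0 0 0 0 0 0;0 0 0 0 0 0;0 0 0 0 0 0;0 0 0 0 0 0;0 0 0 0 0 0;0 0 0 0 0 0;0 0 0 0 0 0" --claw 1 --grip_force 80

```text
t: 4.28
ee_pos: [0.4621, -0.0427, 0.0412]
ee_rot: [0.001, 0.025, 1.0, -0.0]
wrist_force: [-1.9, 0.4, 8.9]
grip_width: 0.0326
```

```bash
python3 - <<'E'
from h import *
delta([.462,-.043,.16])
cv2.imwrite("pics/s2.png",snapshot("side")[:,:,::-1])
crop("pics/s2.png","pics/s2c.png",230,100,160,120,5)
E
```

```text
t 4.2833 pos [ 0.4621 -0.0427  0.0412] yaw of tool y deg 87.09 z [ 1.4e-03 -4.0e-04 -1.0e+00] F [-1.9  0.4  8.9] w 0.0326 q6 [-0.24  0.47  2.   -0.    0.66 -1.76]
shift tool mm [-1.000e-01 -4.000e-01 -1.188e+02]
```

View pics/s2c.png

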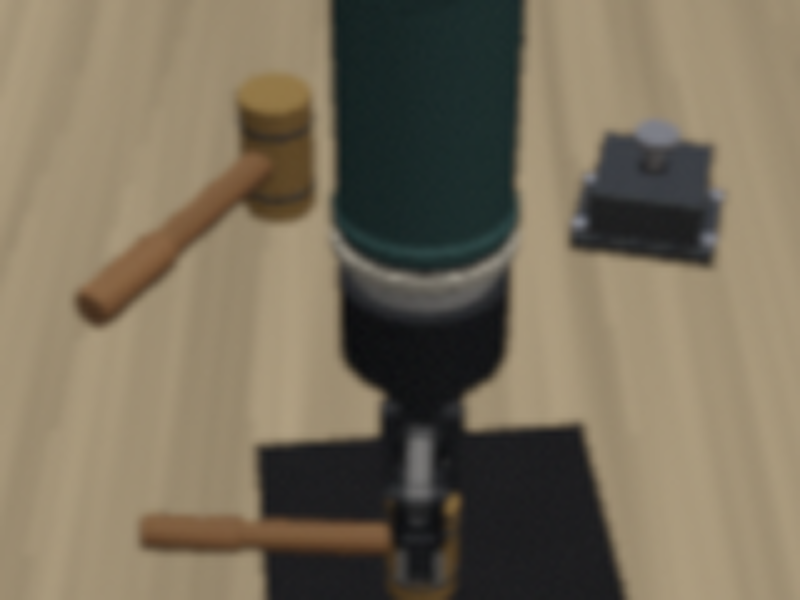

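The mallet is gripped at an opening of 32.6 mm. With the TCP at z=0.041 the face stands at 0.004, so the offset is 0.037. Now I lift.

Emit:
carry_out --commands "0 0 -0.005 0 0 0;0 0 -0.01 0 0 0;0 0 -0.015 0 0 0;0 0 -0.02 0 0 0;0 0 -0.02 0 0 0;0 0 -0.02 0 0 0;0 0 -0.02 0 0 0;0 0 -0.01 0 0 0;0 0 0 0 0 0;0 0 0 0 0 0"

```text
t: 5.17
ee_pos: [0.4613, -0.0425, 0.1604]
ee_rot: [0.0, 0.025, 1.0, -0.0]
wrist_force: [-0.8, -0.5, -5.8]
grip_width: 0.0325
```

```bash
python3 - <<'E'
from h import *
delta([.6067,.2633,.161])
cv2.imwrite("pics/s3.png",snapshot("side")[:,:,::-1])
crop("pics/s3.png","pics/s3c.png",230,100,160,120,5)
E
```

```text
t 5.1667 pos [ 0.4613 -0.0425  0.1604] yaw of tool y deg 87.09 z [ 4.e-04 -2.e-04 -1.e+00] F [-0.8 -0.5 -5.8] w 0.0325 q6 [-0.24  0.27  1.9  -0.    0.97 -1.76]
shift tool mm [-129.7  312.8   -0.6]
```

View pics/s3c.png

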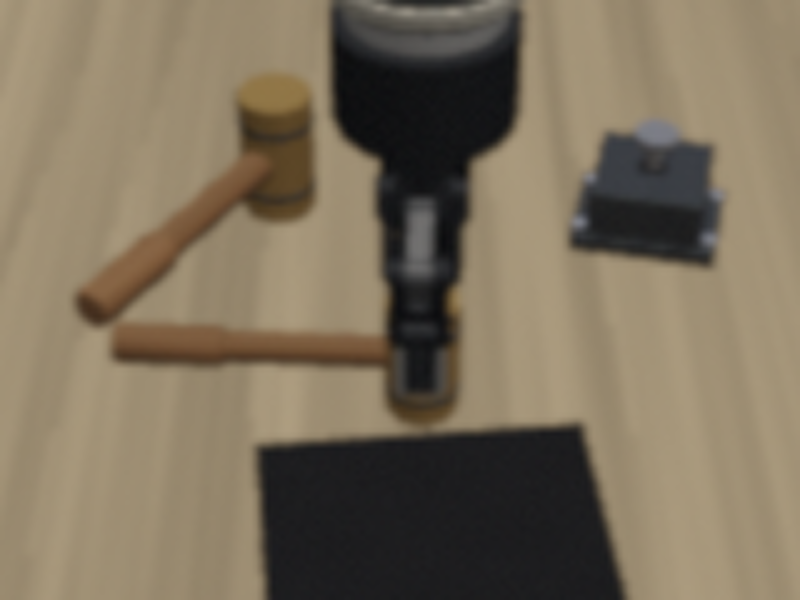

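The mallet hangs level, as the side picture shows. Now I carry it over to the round pin.

Emit:
carry_out --commands "-0.004 0.01 0 0 0 0;-0.009 0.022 0 0 0 0;-0.012 0.028 0 0 0 0;-0.012 0.029 0 0 0 0;-0.012 0.03 0 0 0 0;-0.012 0.03 0 0 0 0;-0.012 0.03 0 0 0 0;-0.012 0.03 0 0 0 0;-0.012 0.029 0 0 0 0;-0.012 0.028 0 0 0 0;-0.012 0.027 0 0 0 0;-0.009 0.02 0 0 0 0"

```text
t: 6.22
ee_pos: [0.6071, 0.2665, 0.1581]
ee_rot: [-0.001, 0.025, 1.0, 0.0]
wrist_force: [1.5, 0.2, -4.2]
grip_width: 0.0322
```

Emit:
carry_out --commands "0 0 0.02 0 0 0;0 0 0.02 0 0 0;0 0 0 0 0 0;0 0 0 0 0 0"

```text
t: 6.55
ee_pos: [0.6047, 0.2633, 0.1174]
ee_rot: [-0.003, 0.025, 1.0, -0.001]
wrist_force: [-0.4, -0.3, -4.2]
grip_width: 0.0327
```

```bash
python3 - <<'E'
from h import *
delta([.6067,.2633,.121])
for n in("side","scene","wrist"): cv2.imwrite(f"pics/{n}4.png",snapshot(n)[:,:,::-1])
crop("pics/side4.png","pics/s4c.png",310,70,100,75,8)
crop("pics/scene4.png","pics/c4c.png",390,230,120,90,6)
E
```

```text
t 6.55 pos [0.6047 0.2633 0.1174] yaw of tool y deg 87.11 z [-0.0064 -0.0019 -1.    ] F [-0.4 -0.3 -4.2] w 0.0327 q6 [ 0.31  0.57  1.5   0.    1.08 -1.21]
shift tool mm [-1.9  0.1 -3.6]
```

View pics/s4c.png

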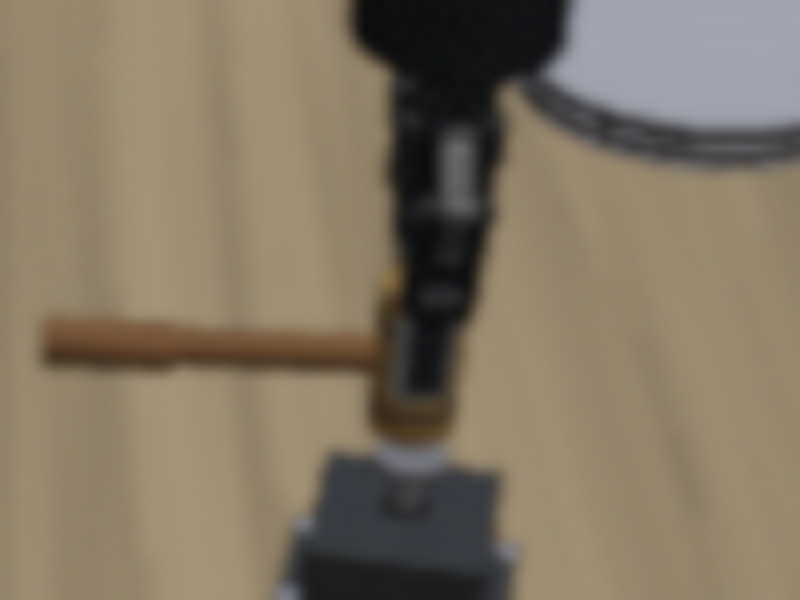

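View pics/c4c.png

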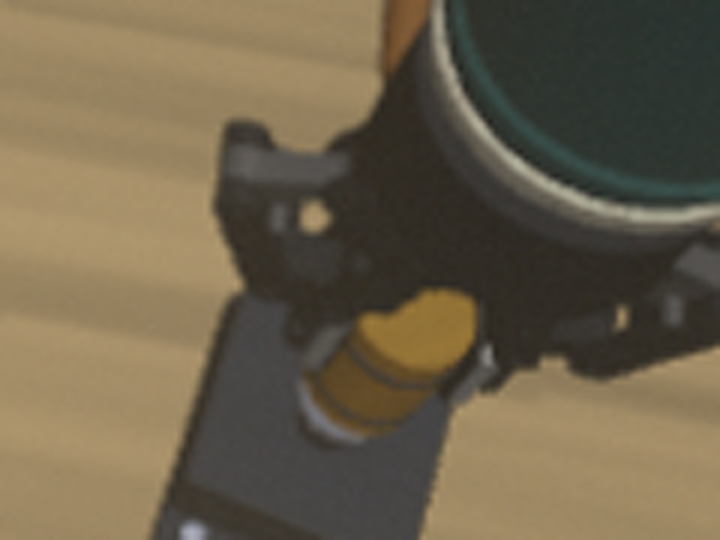

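View pics/wrist4.png

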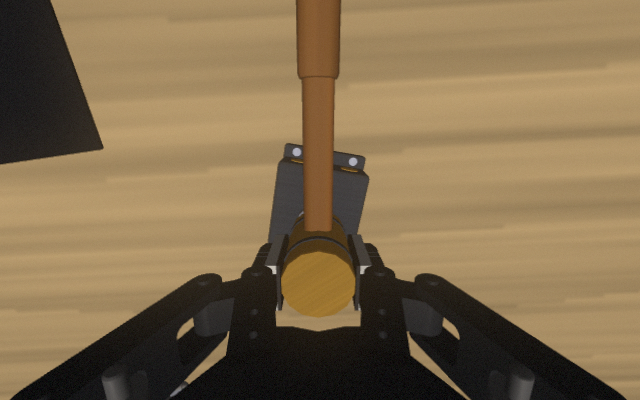

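In both pictures the face sits centred over the pin, with about 10 mm of gap. Now I press down in small steps and watch the force.

Emit:
carry_out --commands "-0.002 0 0.002 0 0 0;0 0 0.002 0 0 0;0 0 0.002 0 0 0;0 0 0.002 0 0 0;0 0 0.002 0 0 0;0 0 0.002 0 0 0;0 0 0.002 0 0 0;0 0 0 0 0 0"

```text
t: 7.37
ee_pos: [0.6092, 0.2633, 0.1063]
ee_rot: [-0.0, 0.025, 1.0, -0.0]
wrist_force: [-0.0, -0.0, -3.2]
grip_width: 0.0325
```

```bash
python3 - <<'E'
from h import *
delta([.6067,.2633,.0882])
E
```

```text
t 7.3667 pos [0.6092 0.2633 0.1063] yaw of tool y deg 87.09 z [-2.e-04 -2.e-04 -1.e+00] F [-0.  -0.  -3.2] w 0.0325 q6 [ 0.3   0.59  1.5  -0.    1.06 -1.22]
shift tool mm [ 2.5 -0.1 18.1]
```

Emit:
carry_out --commands "0.002 0 0.0015 0 0 0;0 0 0.0015 0 0 0;0 0 0.0015 0 0 0;0 0 0.0015 0 0 0;0 0 0.0015 0 0 0;0 0 0.0015 0 0 0"

```text
t: 7.87
ee_pos: [0.6088, 0.2634, 0.0978]
ee_rot: [0.001, 0.025, 1.0, 0.0]
wrist_force: [4.7, -2.8, 4.7]
grip_width: 0.0325
```

Emit:
carry_out --commands "0 0 0.0015 0 0 0;0 0 0.0015 0 0 0;0 0 0.0015 0 0 0;0 0 0.001 0 0 0;0 0 0 0 0 0"

```text
t: 8.28
ee_pos: [0.6082, 0.2636, 0.0919]
ee_rot: [0.001, 0.025, 1.0, 0.0]
wrist_force: [3.6, -0.9, 3.2]
grip_width: 0.0325
```

```bash
python3 - <<'E'
from h import *
delta([.6067,.2633,.0882])
for n in("side","scene"): cv2.imwrite(f"pics/{n}5.png",snapshot(n)[:,:,::-1])
crop("pics/side5.png","pics/s5c.png",310,70,100,75,8)
E
```

```text
t 8.2833 pos [0.6082 0.2636 0.0919] yaw of tool y deg 87.08 z [ 1.7e-03  5.0e-04 -1.0e+00] F [ 3.6 -0.9  3.2] w 0.0325 q6 [ 0.3   0.6   1.51 -0.    1.03 -1.21]
shift tool mm [ 1.5 -0.4  3.7]
```

View pics/s5c.png

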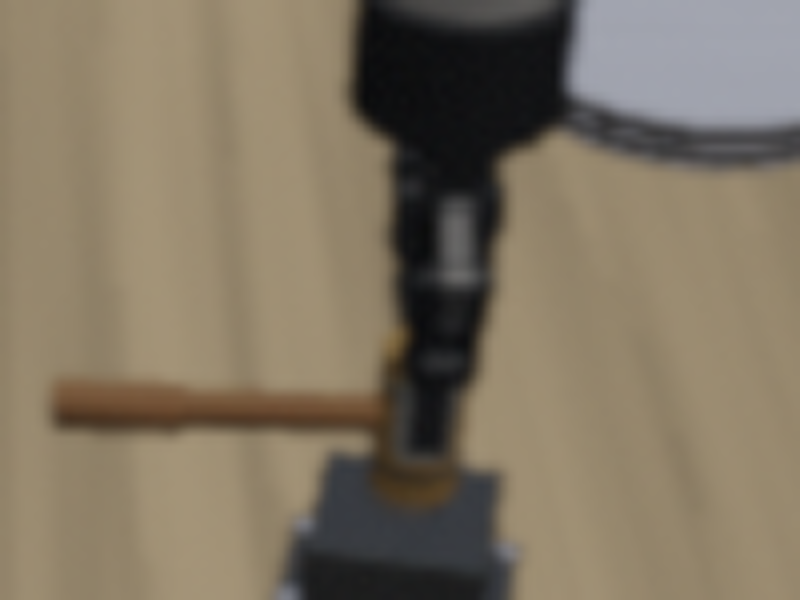

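The pin is moving under about 8–9 N. I continue until it bottoms.

Emit:
carry_out --commands "0 0 0.0015 0 0 0;0 0 0.0015 0 0 0;0 0 0.001 0 0 0;0 0 0.001 0 0 0"

```text
t: 8.72
ee_pos: [0.6079, 0.2638, 0.0881]
ee_rot: [0.001, 0.025, 1.0, 0.0]
wrist_force: [0.2, -2.3, 20.2]
grip_width: 0.0321
```

Emit:
carry_out --commands "0 0 0.001 0 0 0;0 0 0.001 0 0 0;0 0 0 0 0 0"

```text
t: 8.97
ee_pos: [0.6081, 0.2638, 0.088]
ee_rot: [0.001, 0.025, 1.0, 0.0]
wrist_force: [-1.5, -2.8, 24.8]
grip_width: 0.0323
```

Emit:
carry_out --commands "0 0 0.0015 0 0 0;0 0 0 0 0 0;0 0 0 0 0 0"

```text
t: 9.22
ee_pos: [0.6082, 0.2639, 0.0879]
ee_rot: [0.002, 0.025, 1.0, 0.0]
wrist_force: [-3.2, -4.1, 34.3]
grip_width: 0.0325
```

Emit:
carry_out --commands "0 0 -0.005 0 0 0;0 0 -0.01 0 0 0;0 0 -0.02 0 0 0;0 0 -0.02 0 0 0;0 0 -0.02 0 0 0;0 0 0 0 0 0;0 0 0 0 0 0"

```text
t: 9.8
ee_pos: [0.6063, 0.2636, 0.1576]
ee_rot: [-0.001, 0.025, 1.0, -0.0]
wrist_force: [-0.6, -0.6, -5.9]
grip_width: 0.0321
```

```bash
python3 - <<'E'
from h import *
delta([.4621,-.0427,.16])
for n in("side","scene"): cv2.imwrite(f"pics/{n}6.png",snapshot(n)[:,:,::-1])
crop("pics/side6.png","pics/s6c.png",310,50,100,100,6)
crop("pics/scene6.png","pics/c6c.png",390,230,120,100,6)
E
```

```text
t 9.8 pos [0.6063 0.2636 0.1576] yaw of tool y deg 87.1 z [-1.6e-03 -1.0e-04 -1.0e+00] F [-0.6 -0.6 -5.9] w 0.0321 q6 [ 0.31  0.53  1.46  0.    1.15 -1.21]
shift tool mm [ 128.5 -313.2   -2.1]
```

View pics/s6c.png

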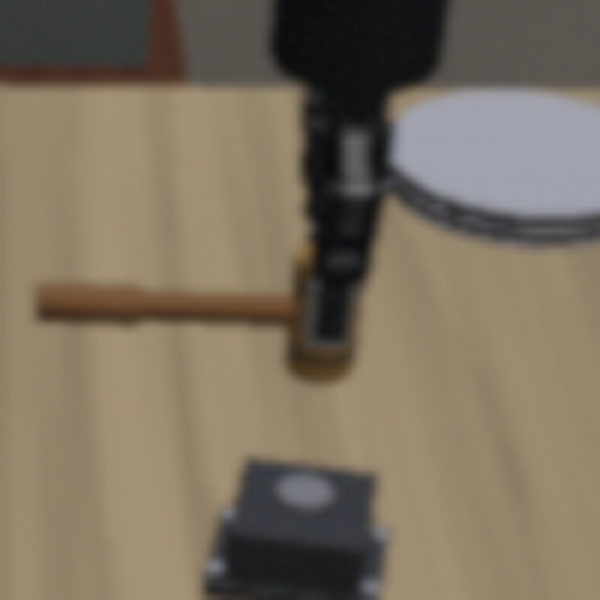

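View pics/c6c.png

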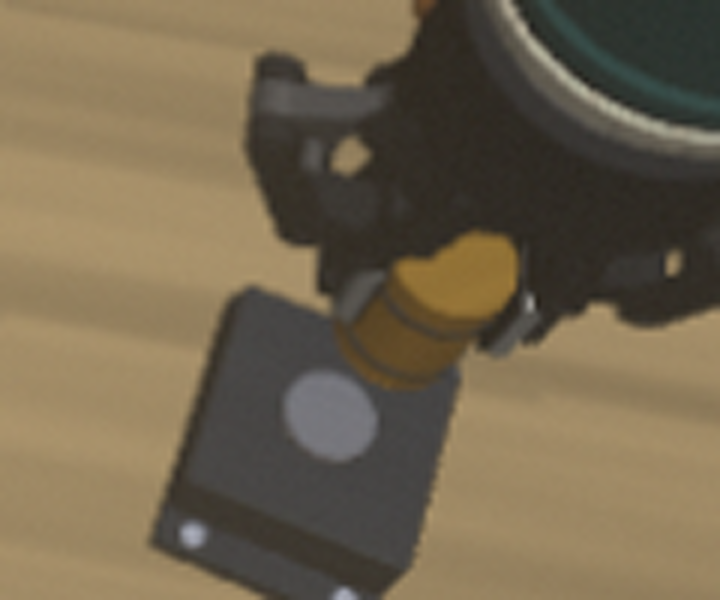

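The pin is home: the disc lies flat on the block in both views, and the TCP stopped at 0.088 under 34 N. Now I go back to the mat.

Emit:
carry_out --commands "0.004 -0.01 0 0 0 0;0.009 -0.022 0 0 0 0;0.012 -0.029 0 0 0 0;0.012 -0.03 0 0 0 0;0.012 -0.03 0 0 0 0;0.012 -0.03 0 0 0 0;0.012 -0.03 0 0 0 0;0.012 -0.03 0 0 0 0;0.012 -0.029 0 0 0 0;0.012 -0.028 0 0 0 0;0.011 -0.025 0 0 0 0;0.008 -0.02 0 0 0 0"

```text
t: 10.9
ee_pos: [0.4603, -0.0442, 0.1572]
ee_rot: [-0.002, 0.026, 1.0, 0.0]
wrist_force: [0.2, 0.5, -5.0]
grip_width: 0.0326
```

Emit:
carry_out --commands "0 0 0.02 0 0 0;0 0 0.02 0 0 0;0 0 0.02 0 0 0;0 0 0.02 0 0 0;0 0 0.015 0 0 0;0 0 0.01 0 0 0;0 0 0 0 0 0;0 0 0 0 0 0"

```text
t: 11.57
ee_pos: [0.4619, -0.0426, 0.0524]
ee_rot: [-0.002, 0.025, 1.0, 0.0]
wrist_force: [0.5, 0.0, -5.3]
grip_width: 0.0321
```

```bash
python3 - <<'E'
from h import *
delta([.4621,-.0427,.0412])
for n in("side",): cv2.imwrite(f"pics/{n}7.png",snapshot(n)[:,:,::-1])
crop("pics/side7.png","pics/s7c.png",250,160,120,90,6)
E
```

```text
t 11.5667 pos [ 0.4619 -0.0426  0.0524] yaw of tool y deg 87.08 z [-3.3e-03  6.0e-04 -1.0e+00] F [ 0.5  0.  -5.3] w 0.0321 q6 [-0.24  0.45  1.99 -0.    0.7  -1.76]
shift tool mm [-0.3 -0.1 11.2]
```

View pics/s7c.png

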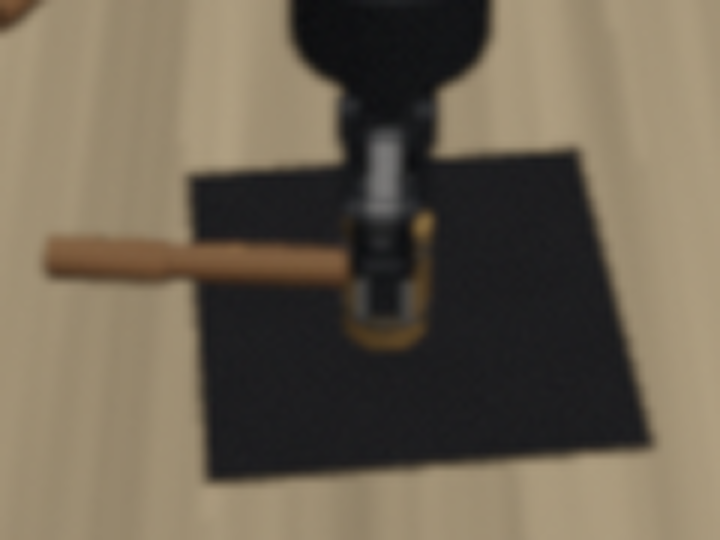

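Emit:
carry_out --commands "0 0 0.004 0 0 0;0 0 0.003 0 0 0;0 0 0.002 0 0 0;0 0 0.0015 0 0 0;0 0 0.001 0 0 0;0 0 0 0 0 0;0 0 0 0 0 0"

```text
t: 12.2
ee_pos: [0.4635, -0.0427, 0.0418]
ee_rot: [-0.0, 0.025, 1.0, -0.0]
wrist_force: [0.6, 0.1, -5.4]
grip_width: 0.0324
```

Emit:
carry_out --commands "0 0 0.0005 0 0 0;0 0 0.0005 0 0 0;0 0 0.0005 0 0 0;0 0 0 0 0 0;0 0 0 0 0 0"

```text
t: 12.62
ee_pos: [0.4637, -0.0427, 0.0412]
ee_rot: [0.0, 0.025, 1.0, -0.0]
wrist_force: [-2.7, -0.1, 7.8]
grip_width: 0.0324
```

It is in contact with the mat under a light press. Now I release it.

Emit:
carry_out --commands "0 0 0 0 0 0;0 0 0 0 0 0;0 0 0 0 0 0;0 0 0 0 0 0;0 0 0 0 0 0;0 0 0 0 0 0;0 0 0 0 0 0;0 0 0 0 0 0;0 0 0 0 0 0;0 0 0 0 0 0" --claw 0 --grip_force 20

```text
t: 13.45
ee_pos: [0.4635, -0.0427, 0.0403]
ee_rot: [-0.0, 0.025, 1.0, -0.0]
wrist_force: [-0.1, 0.7, -0.7]
grip_width: 0.0853
```

```bash
python3 - <<'E'
from h import *
delta([.4621,-.0427,.0412])
cv2.imwrite("pics/w8.png",snapshot("wrist")[:,:,::-1])
E
```

```text
t 13.45 pos [ 0.4635 -0.0427  0.0403] yaw of tool y deg 87.09 z [-1.e-04 -1.e-04 -1.e+00] F [-0.1  0.7 -0.7] w 0.0853 q6 [-0.24  0.48  2.   -0.    0.67 -1.76]
shift tool mm [ 1.4 -0.1 -0.9]
```

View pics/w8.png

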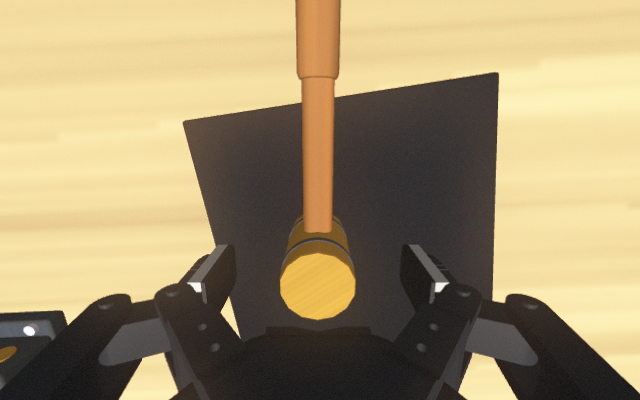

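The mallet stands free and centred between the open pads, with the head at (317,286). I retreat straight up.

Emit:
carry_out --commands "0 0 -0.01 0 0 0;0 0 -0.02 0 0 0;0 0 -0.025 0 0 0;0 0 -0.03 0 0 0;0 0 -0.03 0 0 0;0 0 -0.03 0 0 0;0 0 -0.02 0 0 0;0 0 0 0 0 0;0 0 0 0 0 0"

```text
t: 14.25
ee_pos: [0.4643, -0.0429, 0.2063]
ee_rot: [0.001, 0.025, 1.0, -0.0]
wrist_force: [-0.4, 0.5, -0.5]
grip_width: 0.0852
```

```bash
python3 - <<'E'
from h import *
ob=get_obs()
delta([.4621,-.0427,.2])
for n in("wrist","side","scene"): cv2.imwrite(f"pics/{n}9.png",snapshot(n)[:,:,::-1])
crop("pics/side9.png","pics/s9c.png",230,110,200,200,3)
a=cv2.imread("pics/side0.png")
crop("pics/side0.png","pics/s0c.png",230,110,200,200,3)
cv2.imwrite("pics/cmp.png",cv2.resize(np.hstack([cv2.imread("pics/s0c.png"),cv2.imread("pics/s9c.png")]),(800,400)))
E
```

```text
t 14.25 pos [ 0.4643 -0.0429  0.2063] yaw of tool y deg 87.09 z [ 2.9e-03 -9.0e-04 -1.0e+00] F [-0.4  0.5 -0.5] w 0.0852 q6 [-0.24  0.21  1.84 -0.    1.09 -1.76]
shift tool mm [2.2 0.  6.3]
```

View pics/cmp.png

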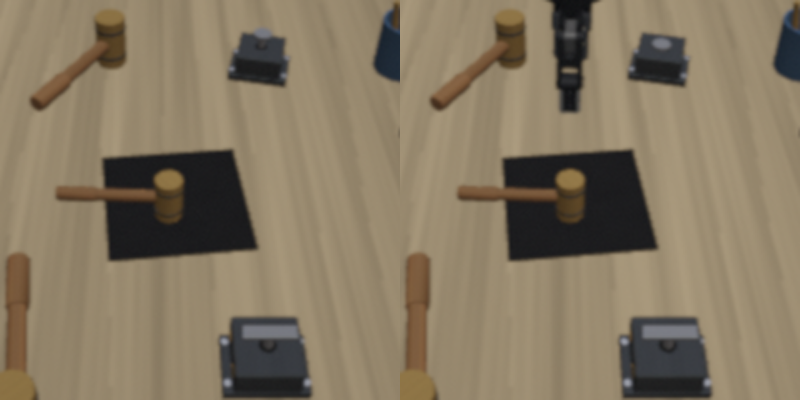

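View pics/wrist9.png

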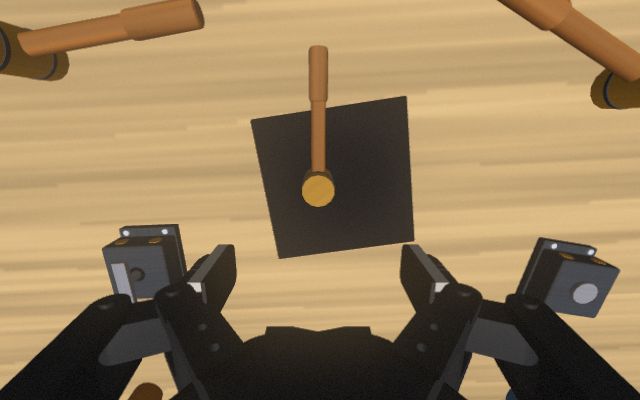

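The before and after views match: the mallet is upright at its old spot and the bar pin is unchanged. One numeric check on the round pin, then I hand in.

```bash
python3 - <<'E'
from h import *
crop("pics/scene9.png","pics/e1.png",405,270,80,70,5)
crop("pics/side9.png","pics/e2.png",330,110,60,50,8)
a=cv2.imread("pics/e1.png");b=cv2.imread("pics/e2.png")
h=max(a.shape[0],b.shape[0]);o=np.zeros((h,a.shape[1]+b.shape[1],3),np.uint8)
o[:a.shape[0],:a.shape[1]]=a;o[:b.shape[0],a.shape[1]:]=b;print(a.shape,b.shape);cv2.imwrite("pics/e.png",o)
P=[[.607,.2635,z] for z in(.051,.054,.057)];print(proj("scene",P),proj("side",P))
E
```

```text
(350, 400, 3) (400, 480, 3)
[[444.63845726 299.156957  ]
 [445.04471511 298.63151458]
 [445.45377664 298.10249401]] [[360.56476718 131.17237411]
 [360.65914357 130.33375984]
 [360.75387248 129.49200847]]
```

View pics/e.png

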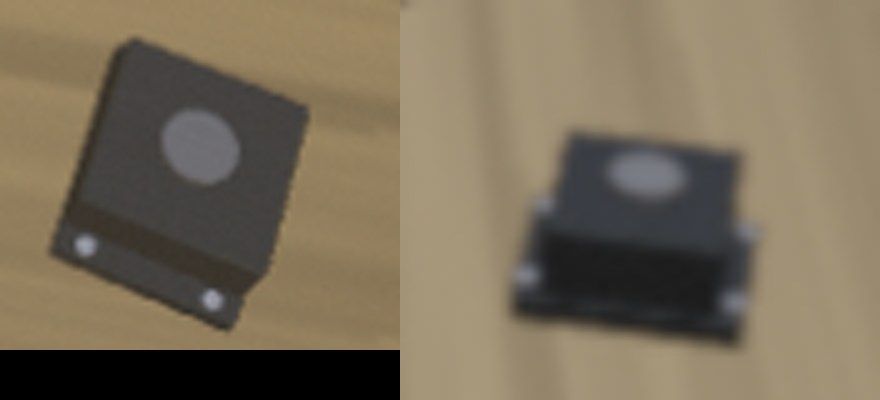

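```bash
python3 -c "
from station import *
print(sign_off())"
```

```text
the job is handed in; nothing more can be done
None
```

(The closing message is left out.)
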